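Start the disc sander: supply, extraction, then the machine

TASK

Start up the disc sander in the safe order: press the red bench-supply rocker over to on, then press the white dust-extraction rocker over to on and give the extractor at least two seconds to run up, and only then press the sander's green start button fully in, and let go of it. Leave both rockers on and do not press the sander's red stop button. Nothing is to be picked up: leave the jar, the hammer, the wooden pattern and the wooden plug where they are.

Things in the scene. Friction and masses are not known exactly. Their poses are not given: they have to be found in the camera images.
- supply_switch: Bench-supply switch: grey sheet-metal console screwed to the bench, 105 mm deep (x), 90 mm wide (y), RED rocker in the middle of its top. Origin: centre of its underside; x points to its high side, roughly away from the robot (yaw within 0.4 rad). The top slopes up towards +x by 0.175 rad: 43 mm high at the low edge, 61 at the high edge. It may trade places with the extraction switch.
- supply_rocker (a joint): Red rocker's angle, rad: 0 = off, 0.36 = on. 50 mm long (console x), 36 wide, two flat halves meeting at the pivot in the middle. Off: the high-side half (white line across it) stands up by 0.36 rad, its end 9 mm proud. Pressing it down flat (parallel to the sloping top) turns it on: 4 to 6 N near its outer end; past 0.18 it snaps over and stays. Pressing the low-side half turns it off.
- supply_press (a point): Where to press the red rocker: on the surface of its high-side half, 17 mm from the pivot (8 mm from the end of the half), on its centre line; about 65 mm above the bench when off, 6 mm lower when on. Moves with the rocker. Its y axis is the console's y; when off its x axis points up the sloping top.
- extract_switch: Dust-extraction switch: the same grey console with a WHITE rocker (black line across its high-side half). Origin, axes, sizes and slope as supply_switch. Behind each console a 20 mm conduit bends down into the bench, 90 mm from the origin, under 42 mm high.
- extract_rocker (a joint): White rocker's angle, rad: 0 = off, 0.36 = on. Same build, directions and force as supply_rocker.
- extract_press (a point): Where to press the white rocker: on the surface of its high-side half, 17 mm from the pivot, as supply_press.
- sander: Green 200 mm bench disc sander, fixed, 300 mm high, disc towards the robot. Origin: under its middle; x away from the robot, y left. Work table: top 185 mm high, 250 mm wide (y), x -184 to -69 mm. Yellow start/stop station at its right, 90 x 130 mm, centre at x -75, y -215 mm, top 60 mm high in the middle, sloping up towards +x by 0.175 rad. Green button is the outer one, red stop the inner, 60 mm apart.
- start_button (a joint): How far the green start button is pushed in, m: 0 = out, 0.006 = fully in. Round, 30 mm across, its flat top 14 mm proud of the station's top. Spring return: 1.5 N to start it moving, 5 N fully in, square to the sloping top (a straight-down push works as well).
- start_button_top (a point): Centre of the green button's top, about 74 mm above the bench; moves with the button. z axis along the button, outwards (0.175 rad off vertical, leaning towards the robot); x and y as the sander's but for that slope.
- stop_button (a joint): How far the red stop button is pushed in, m: 0 = out, 0.006 = fully in. Mushroom head 40 mm across, 20 mm proud. Spring return. Not to be pressed.
- stop_button_top (a point): Centre of the red stop button's top.
- jar: Amber jar with black lid, 68 mm across, 85 mm high, loose, standing beyond the left switch. Origin: centre of its underside.
- hammer: Wooden-handled hammer, 290 mm long, loose, lying across, beyond the switches. Origin: on its length, at the underside; x along the handle towards the head.
- pattern: Carved wooden foundry pattern on a board 90 x 200 mm, 54 mm high over its bosses, loose, lying to the right of the right-hand switch. Origin: centre of its underside.
- plug: Turned wooden plug (a core print), 32 mm across, 45 mm high, loose, standing close beside the supply switch on its left (+y), about 75 mm from that switch's origin. Origin: centre of its underside.

How it is judged:
By the outcome, as a careful person would: the job done as asked, in the order asked, and still so for the second after the job is handed in, with the robot touching nothing.
It also fails if it takes over 45 s, if anything falls off the work surface, if the arm or the gripper's body presses on something with over 40 N, if the wrist force passes 120 N, or if a joint passes its speed limit or range.

ROBOT

A 7-joint arm with a two-finger parallel gripper is mounted at the origin on the work surface. World frame = base frame: x ahead of the robot, y to its left, z up, the work surface at z = 0. Lengths are in m, angles in rad, forces in N, time in s.
With the tool pointing down it reaches from about 0.425 to 0.925 m from the base axis. Payload 6.8 kg.
Tool frame: the origin (TCP) lies at the very end of the fingers, on their centre line; the grasp point (between the pads) lies 19 mm behind it; z points along the fingers, y is the line along which they close (so a half turn about z gives the same grasp; the last joint's range is limited). The gripper opens to 85 mm and grips with 20 to 120 N. Pads are 22 mm wide; open, the fingers measure 114 mm over their backs; the gripper's body (76 mm by 85 mm) begins 54 mm behind the grasp point. The pads swing forward as they close: fully open they stand 13 mm farther back than shut.
Start: joints at [1.106, 0.477, 0.022, 1.555, -0.011, 1.109, -0.083], TCP at [0.236, -0.633, 0.2] pointing down, gripper open.
Joint ranges: [-2.96, 2.96], [-0.34, 2.1], [-1.41, 1.46], [0.24, 2.44], [-1.37, 4.51], [0.17, 1.92], [-2.96, 2.96]. Speed limits (rad/s): [2.39, 2.39, 3.14, 3.14, 3.14, 3.14, 3.14].

INTERFACE

Orientations are given as a rotation vector (axis times angle).
In Python, from bench import monitor, optics, r gives the robot as it stands.
- The arm moves only by the shell command python3 -m crank 'ROWS' [OPENING] [FORCE]. ROWS is JSON, a list of rows, each a list of 2 entries, a list of its own where there are three numbers: the shift along the tool's x, y, z in cm, then the turn, a rotation vector about the tool's x, y, z in rad. A call has 1 to 5 rows; each row shifts and turns the commanded pose from where the row before left it, along the tool's axes as they then stand; what a row does not reach is not made up. A row lasts 1/10 s, in which the tool goes at most 50 mm and 8.59 degrees, less where a joint would pass 70% of its speed; a pose out of reach is approached as far as the arm can. A call is refused whole if a number of a shift passes 5 or a number of a turn 0.15, either way. A call with a gripper value outside its range is refused whole. OPENING is the finger opening in cm, from 0 to 8.54, set as the call begins (- or left out, the last holds). The fingers move at their own pace and stop on an object; FORCE is the grip in N (left out, the last holds). Time passes only in rows, so rows that do not move let the fingers close. It gives the time, the measured TCP pose, the force, the opening and the grip force at its end, in the units of the state.
- monitor.get_obs(): the state, without advancing time (a new reading comes with each control period).
- optics.grab_frame(name): name is "scene" or "top"; returns (picture, depth): 480x640x3 uint8, red, green, blue; 480x640 float32, m along the optical axis (not along the pixel's ray), 0 where there is no reading.
- optics.camera_model(name): a dict with "vertical_fov" (degrees; the focal length in pixels is half the picture's height over the tangent of half this angle, whatever the lens; pixels are square), "cx", "cy" (the principal point, pixels), "R" (3x3) and "t" (3): a world point X has camera coordinates R X + t. Camera axes: x right, y down, z forward; pixel columns grow to the right and rows downward; lengths in m; the calibration is good to about 2 mm. A picture is of the moment at which its call begins. camera_model takes no time and is no camera call.
- r.hand_in(): hands the job in; it is judged then, once.
The state is a dict: "clock": time; "joints": joint angles; "qvel": joint speeds; "tau": joint torques, N m; "tcp_pos": TCP position; "orientation": TCP orientation; "contact_force": force on the tool from outside, world axes, zero at the start; "moment": the same for the moment, N m; "grip_width": finger opening in m; "gripper_force": force on a finger pad.
Only numpy, scipy, OpenCV 4.12 (cv2) and the standard library are available. Lean on these libraries where they do the work, as an engineer would, in place of code of your own. Each camera call takes 0.05 s, during which the arm holds its last target. There are 200 camera calls.

## Working session

There is one attempt and no reset: what is moved stays moved. The work goes in short steps, Python scripts to look and compute and a shell command to move; the robot and the scene stay as the last step left them, time stands still between calls to the robot, and variables do not carry over. Pictures are saved under pics/ and viewed, at most 10 in all, crops included, and the job is handed in when it is done.

```bash
mkdir -p pics; cat > h.py <<'E'
import numpy as np, cv2
from bench import monitor, optics, r
def grab(n,save=None):
    p,d=optics.grab_frame(n)
    if save: cv2.imwrite('pics/'+save,p[:,:,::-1])
    return p,d
def world(n,u,v,d):
    m=optics.camera_model(n); f=240/np.tan(np.radians(m['vertical_fov'])/2)
    c=np.array([(u-m['cx'])/f*d,(v-m['cy'])/f*d,d]); return np.array(m['R']).T@(c-np.array(m['t']))
def cloud(n,d):
    m=optics.camera_model(n); f=240/np.tan(np.radians(m['vertical_fov'])/2)
    v,u=np.mgrid[:480,:640]; c=np.stack([(u-m['cx'])/f*d,(v-m['cy'])/f*d,d],-1)
    return (c-np.array(m['t']))@np.array(m['R'])
E
python3 - <<'E'
from h import *
for n in('scene','top'):
    p,d=grab(n,n+'1.png'); np.savez('/tmp/'+n,p=p,d=d); m=optics.camera_model(n); print(n,m,(d>0).mean())
o=monitor.get_obs();print(o)
E
```

```text
scene {'vertical_fov': 50.29286500740251, 'cx': 318.96364527004505, 'cy': 236.36642079826208, 'R': array([[-0.34885412,  0.9370864 , -0.01303374],
       [ 0.55735972,  0.19627049, -0.80673914],
       [-0.75342614, -0.28869875, -0.59076398]]), 't': array([ 0.23558619, -0.25435792,  1.77048159])} 0.9830143229166667
top {'vertical_fov': 46.09654599221613, 'cx': 317.7158058835184, 'cy': 241.4313811371237, 'R': array([[-0.01201795, -0.99980149, -0.01589177],
       [-0.99855647,  0.01283201, -0.05215669],
       [ 0.05235026,  0.01524202, -0.99851246]]), 't': array([0.01709891, 0.61859193, 1.6513164 ])} 0.9962337239583333
{'clock': 0.1, 'joints': array([ 1.10591457,  0.47774914,  0.02234166,  1.55633364, -0.01152207,
        1.10930158, -0.08311017]), 'qvel': array([-0.00091799, -0.00043688,  0.00047122, -0.00386802, -0.00044242,
        0.00015852, -0.00161603]), 'tau': array([ 4.51326807e-03, -5.97756100e+01,  1.61372043e+00, -2.81953025e+01,
        1.28511968e-02,  5.02265728e-03,  2.94659742e-05]), 'tcp_pos': array([ 0.23554189, -0.63195076,  0.1988097 ]), 'orientation': array([-3.09014609e+00, -5.57178597e-01,  6.19803050e-04]), 'contact_force': array([-0.24322974, -0.55087929, -0.09548981]), 'moment': array([ 0.04315212, -0.01749256,  0.00596746]), 'gripper_force': 0.0, 'grip_width': 0.08507852192289564}
```

View pics/scene1.png

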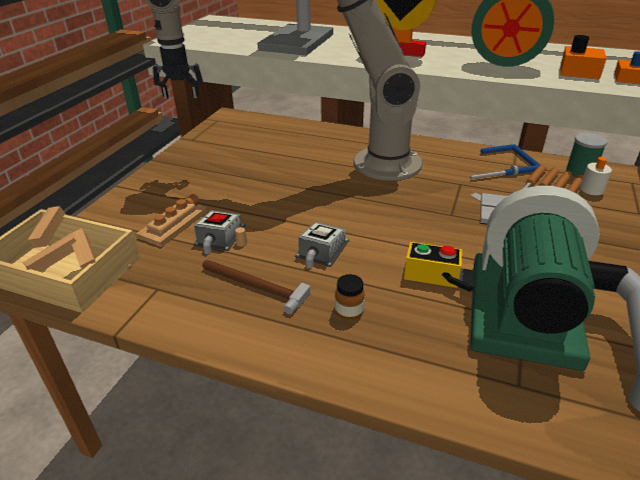

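View pics/top1.png

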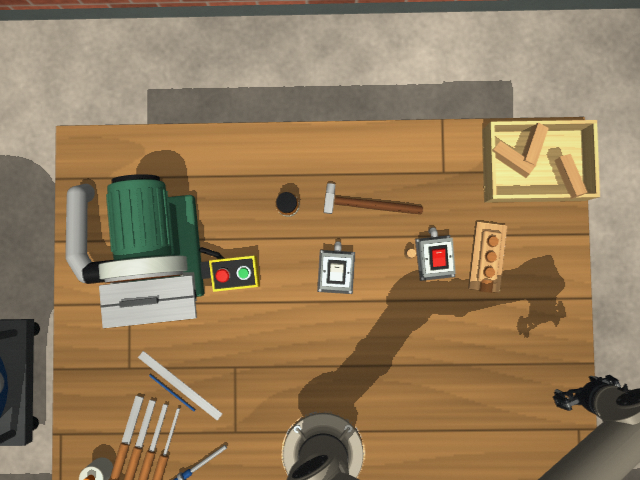

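The scene view shows the red rocker at (217,218), the white one at (322,232), and green/stop at (424,249)/(448,252). In the top view these are at (438,258), (337,271) and (243,272)/(222,275), and the plug is at (410,252).

```bash
python3 - <<'E'
from h import *
rois={'top':{'red':(425,458,240,275),'white':(318,356,250,292),'green':(233,255,260,283),'stop':(210,233,262,290)},
'scene':{'red':(195,242,205,240),'white':(298,348,220,252),'green':(412,436,240,262),'stop':(436,462,240,264)}}
def ray(n,u,v):
    m=optics.camera_model(n); C=-np.array(m['R']).T@np.array(m['t']); d=world(n,u,v,1)-C; return C,d/np.linalg.norm(d)
cen={}
for n in rois:
    z=np.load(f'/tmp/{n}.npz'); p,d=z['p'],z['d']; P=cloud(n,d); hsv=cv2.cvtColor(p,cv2.COLOR_RGB2HSV); H,S,V=[hsv[...,i].astype(int) for i in range(3)]
    for k,(a,b,c,e) in rois[n].items():
        M={'red':((H<8)|(H>172))&(S>150)&(V>70),'stop':((H<8)|(H>172))&(S>150)&(V>70),'green':(H>45)&(H<85)&(S>100)&(V>70),'white':(S<40)&(V>200)}[k]
        R=np.zeros_like(M);R[c:e,a:b]=1; M=(M&R).astype(np.uint8)
        if k=='white':
            _,L,st,_=cv2.connectedComponentsWithStats(M);print([s.tolist() for s in st[1:] if s[4]>15])
        v,u=np.nonzero(M); q=P[v,u]; cen[n,k]=(u.mean(),v.mean())
        rr=cv2.minAreaRect(np.stack([u,v],1).astype(np.float32))
        print(n,k,len(u),np.round(cen[n,k],1),'med',np.median(q,0).round(4),'zr',np.percentile(q[:,2],[5,95]).round(3),np.round(rr[1],1),round(rr[2],1))
        if n=='top':
            s=3*8; x0,y0=int(u.mean())-30,int(v.mean())-30
for k in rois['top']:
    (C,d),(E,f)=ray('top',*cen['top',k]),ray('scene',*cen['scene',k])
    s=np.linalg.lstsq(np.stack([d,-f],1),E-C,rcond=None)[0]; A,B=C+s[0]*d,E+s[1]*f; print(k,'tri',((A+B)/2).round(4),'gap',np.linalg.norm(A-B).round(4))
p=np.load('/tmp/top.npz')['p'][:,:,::-1]; g=np.load('/tmp/scene.npz')['p'][:,:,::-1]
t=lambda i,x,y,w=66,hh=66:cv2.resize(i[y:y+hh,x:x+w],(266,266),interpolation=cv2.INTER_NEAREST)
cv2.imwrite('pics/crops.png',np.vstack([np.hstack([t(p,404,224),t(p,304,238),t(p,205,240)]),np.hstack([t(g,186,194),t(g,290,210),t(g,402,225)])]))
E
```

```text
top red 240 [438.6 257.1] med [ 0.5674 -0.3368  0.0584] zr [0.05  0.071] [18. 13.] 90.0
[[322, 257, 29, 31, 330], [330, 264, 13, 17, 187]]
top white 519 [335.7 271.8] med [ 0.5279 -0.0424  0.0567] zr [0.045 0.068] [28.4 34.3] 4.1
top green 79 [243.2 272.6] med [0.5285 0.2222 0.0748] zr [0.067 0.081] [9. 9.] 90.0
top stop 152 [221.7 275.4] med [0.522  0.2826 0.0789] zr [0.068 0.086] [13. 13.] 90.0
scene red 117 [217.  217.5] med [ 0.5654 -0.3386  0.0571] zr [0.051 0.068] [20.  8.] 0.0
[[318, 227, 12, 5, 36]]
scene white 66 [320.7 231.4] med [ 0.5201 -0.0475  0.0545] zr [0.048 0.061] [30.1 14.3] 12.8
scene green 76 [422.7 247.7] med [0.5347 0.2216 0.0719] zr [0.068 0.076] [ 7. 11.] 90.0
scene stop 131 [447.7 250.3] med [0.5308 0.2814 0.0769] zr [0.07  0.081] [17.  9.] -0.0
red tri [ 0.5675 -0.3379  0.0589] gap 0.0012
white tri [ 0.5298 -0.0451  0.0561] gap 0.0067
green tri [0.5298 0.2219 0.0699] gap 0.0019
stop tri [0.5224 0.2824 0.0721] gap 0.0033
```

View pics/crops.png

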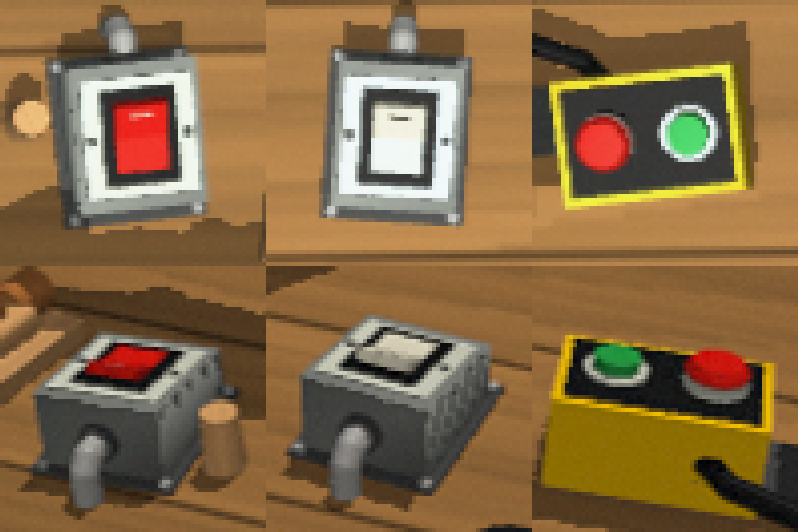

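Top crop: the red rocker's high half runs v≈248–258 at u≈439. The white one runs v≈263–271 at u≈338. Green is the outer (right) button, with the stop to its left. First I'll align the tool with the world axes and close the fingers, and compute the press points.

```bash
python3 - <<'E'
from h import *
m=optics.camera_model('top'); C=-np.array(m['R']).T@np.array(m['t'])
for k,u,v,z in [('red press',439.3,252,.065),('red pivot',438.8,258,.055),('white press',337.8,266,.065),('white pivot',337,271.5,.055),('green',243.2,272.6,.074)]:
    d=world('top',u,v,1)-C; print(k,(C+d*(z-C[2])/d[2]).round(4))
E
python3 -m crank '[[[0,0,0],[0,0,0.12]],[[0,0,0],[0,0,0.12]],[[0,0,0],[0,0,0.117]],[[0,0,0],[0,0,0]],[[0,0,0],[0,0,0]]]' 0 40
```

```text
red press [ 0.5815 -0.3384  0.065 ]
red pivot [ 0.5646 -0.3385  0.055 ]
white press [ 0.5451 -0.048   0.065 ]
white pivot [ 0.5294 -0.0456  0.055 ]
green [0.5295 0.2221 0.074 ]
clock: 0.6
tcp_pos: [0.2358, -0.6322, 0.1993]
orientation: [-3.141, -0.005, 0.001]
contact_force: [-0.7, 0.1, -0.1]
grip_width: 0.0122
gripper_force: 0.0
```

```bash
python3 -m crank '[[[3.4,-2.9,0],[0,0,0]],[[3.4,-2.9,0],[0,0,0]],[[3.4,-2.9,0],[0,0,0]],[[3.4,-2.9,0],[0,0,0]],[[3.4,-2.9,0],[0,0,0]]]'; python3 -m crank '[[[3.4,-2.9,0],[0,0,0]],[[3.4,-2.9,0],[0,0,0]],[[3.4,-2.9,0],[0,0,0]],[[3.4,-2.9,0],[0,0,0]],[[3.4,-2.9,0],[0,0,0]]]'; python3 -m crank '[[[0,0,2.5],[0,0,0]],[[0,0,2.5],[0,0,0]],[[0,0,2.5],[0,0,0]],[[0,0,0],[0,0,0]],[[0,0,0],[0,0,0]]]'
```

```text
clock: 1.1
tcp_pos: [0.4069, -0.4862, 0.1998]
orientation: [3.141, 0.004, 0.0]
contact_force: [1.0, -1.4, 0.6]
grip_width: 0.0
gripper_force: 0.0
clock: 1.6
tcp_pos: [0.577, -0.3413, 0.1998]
orientation: [3.142, 0.004, 0.0]
contact_force: [-0.2, -0.3, -0.9]
grip_width: -0.0002
gripper_force: 0.0
clock: 2.1
tcp_pos: [0.5757, -0.3427, 0.1249]
orientation: [-3.141, -0.001, 0.001]
contact_force: [0.7, 0.1, 0.1]
grip_width: 0.0001
gripper_force: 0.0
```

```bash
python3 -m crank '[[[0.2,-0.4,2],[0,0,0]],[[0,0,2],[0,0,0]],[[0,0,0.8],[0,0,0]],[[0,0,0],[0,0,0]],[[0,0,0],[0,0,0]]]'; python3 - <<'E'
from h import *
p,d=grab('scene'); q,e=grab('top')
t=lambda i,x,y:cv2.resize(i[y:y+80,x:x+80,::-1],(400,400),interpolation=cv2.INTER_NEAREST)
cv2.imwrite('pics/near1.png',np.hstack([t(p,178,170),t(q,398,215)]))
E
```

```text
clock: 2.6
tcp_pos: [0.5786, -0.3392, 0.0782]
orientation: [3.141, -0.0, 0.003]
contact_force: [0.5, -0.0, 0.3]
grip_width: -0.0002
gripper_force: 0.0
```

View pics/near1.png

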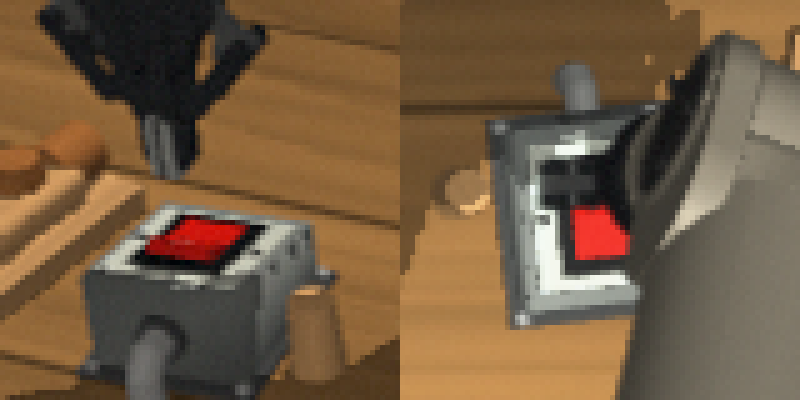

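The tip shows at scene (212,205), and in the top view around (432–436,252). I'll check that against the projected TCP.

```bash
python3 - <<'E'
from h import *
for n in('scene','top'):
    m=optics.camera_model(n); f=240/np.tan(np.radians(m['vertical_fov'])/2)
    for X in([.5786,-.3392,.0782],[.5815,-.3384,.065],[.5646,-.3385,.055]):
        c=np.array(m['R'])@X+m['t']; print(n,X,(f*c[:2]/c[2]+[m['cx'],m['cy']]).round(1))
z=np.load('/tmp/scene.npz'); p,d=grab('scene'); D=(np.abs(d-z['d'])>.02)&(d>0)&(z['d']>0); P=cloud('scene',d)
for v in range(196,210): 
    u=np.nonzero(D[v,195:240])[0]+195
    if len(u): print(v,u.min(),u.max(),P[v,u].mean(0).round(3))
E
```

```text
scene [0.5786, -0.3392, 0.0782] [213.8 213.7]
scene [0.5815, -0.3384, 0.065] [214.2 218.3]
scene [0.5646, -0.3385, 0.055] [217.7 218.1]
top [0.5786, -0.3392, 0.0782] [440.5 252.9]
top [0.5815, -0.3384, 0.065] [439.3 252. ]
top [0.5646, -0.3385, 0.055] [438.8 258. ]
196 205 216 [ 0.585 -0.336  0.138]
197 206 216 [ 0.585 -0.335  0.136]
198 206 216 [ 0.586 -0.335  0.133]
199 206 217 [ 0.584 -0.335  0.129]
200 206 217 [ 0.584 -0.336  0.126]
201 206 216 [ 0.586 -0.336  0.124]
202 207 216 [ 0.587 -0.335  0.121]
203 208 215 [ 0.587 -0.335  0.118]
204 208 214 [ 0.587 -0.337  0.115]
205 209 213 [ 0.589 -0.336  0.113]
```

The visible finger end looks about 30 mm above the reported TCP, so I'll go down in small steps and watch the force.

```bash
python3 -m crank '[[[0,0,0.4],[0,0,0]],[[0,0,0.4],[0,0,0]],[[0,0,0],[0,0,0]]]'; python3 - <<'E'
from h import *
p,d=grab('scene')
t=lambda i,x,y:cv2.resize(i[y:y+80,x:x+80,::-1],(480,480),interpolation=cv2.INTER_NEAREST)
cv2.imwrite('pics/near2.png',t(p,178,170)); print(monitor.get_obs()['contact_force'])
E
```

```text
clock: 3.05
tcp_pos: [0.5773, -0.3383, 0.0679]
orientation: [-3.141, 0.0, 0.002]
contact_force: [0.2, -0.4, 0.4]
grip_width: -0.0001
gripper_force: 0.0
[ 0.24112431 -0.37806304  0.22743687]
```

View pics/near2.png

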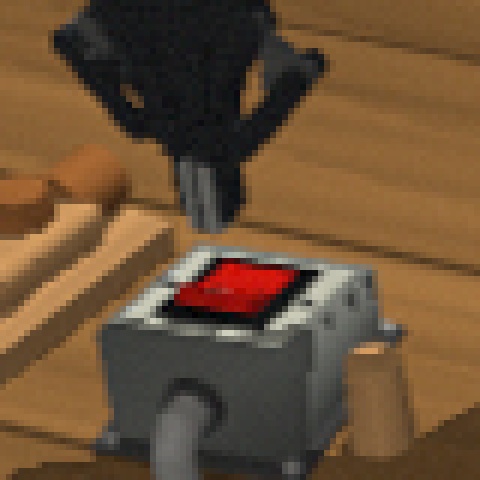

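```bash
for i in 1 2 3; do python3 -m crank '[[[0,0,0.3],[0,0,0]],[[0,0,0],[0,0,0]]]' | grep -E 'tcp|contact'; done
```

```text
tcp_pos: [0.5776, -0.3384, 0.0652]
contact_force: [-0.5, 0.1, -0.1]
tcp_pos: [0.5776, -0.3384, 0.0623]
contact_force: [0.3, -0.1, 0.1]
tcp_pos: [0.5776, -0.3384, 0.0592]
contact_force: [-0.4, -0.1, 0.0]
```

```bash
for i in 1 2 ; do python3 -m crank '[[[0,0,0.3],[0,0,0]],[[0,0,0.3],[0,0,0]],[[0,0,0],[0,0,0]]]' | grep -E 'tcp|contact'; done; python3 - <<'E'
from h import *
p,d=grab('scene'); q,e=grab('top')
t=lambda i,x,y:cv2.resize(i[y:y+80,x:x+80,::-1],(400,400),interpolation=cv2.INTER_NEAREST)
cv2.imwrite('pics/near3.png',np.hstack([t(p,178,170),t(q,398,215)]))
z=np.load('/tmp/scene.npz'); D=(np.abs(d-z['d'])>.015)&(d>0)&(z['d']>0); P=cloud('scene',d)
for v in range(200,218,2): 
    u=np.nonzero(D[v,195:240])[0]+195
    if len(u): print(v,u.min(),u.max(),P[v,u].mean(0).round(3))
E
```

```text
tcp_pos: [0.5775, -0.3384, 0.0531]
contact_force: [0.1, 0.1, -0.4]
tcp_pos: [0.5775, -0.3384, 0.0471]
contact_force: [0.3, 0.3, -0.4]
200 204 222 [ 0.588 -0.328  0.13 ]
202 206 220 [ 0.59  -0.328  0.125]
204 207 218 [ 0.585 -0.334  0.114]
206 208 218 [ 0.584 -0.334  0.108]
208 208 218 [ 0.585 -0.334  0.102]
210 208 219 [ 0.584 -0.335  0.094]
212 209 217 [ 0.586 -0.336  0.089]
214 210 216 [ 0.586 -0.337  0.082]
```

View pics/near3.png

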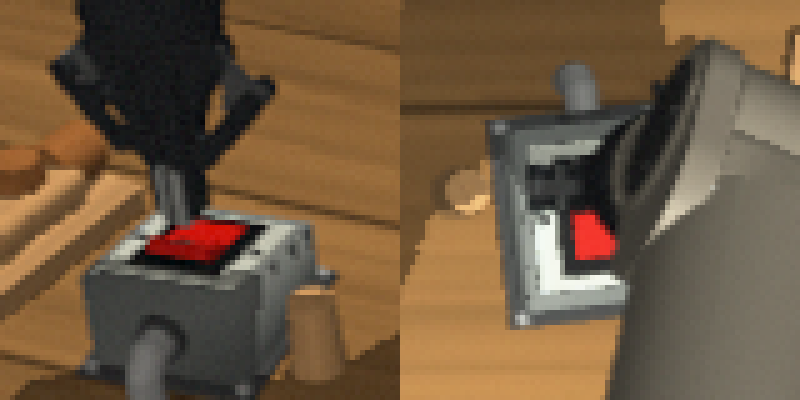

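The real tip is at z≈0.08, so the reported TCP runs about 30 mm below it. I'll keep going down until I feel contact.

```bash
python3 -m crank '[[[-0.2,0,0.3],[0,0,0]],[[0,0,0.3],[0,0,0]],[[0,0,0],[0,0,0]]]' | grep -E 'tcp|contact';  for i in 1 2 3; do python3 -m crank '[[[0,0,0.2],[0,0,0]],[[0,0,0],[0,0,0]]]' | grep -E 'tcp|contact'; done
```

```text
tcp_pos: [0.5754, -0.3384, 0.0411]
contact_force: [0.2, -0.4, 0.1]
tcp_pos: [0.5757, -0.3385, 0.0395]
contact_force: [0.3, 0.8, 0.4]
tcp_pos: [0.5758, -0.3385, 0.0375]
contact_force: [0.6, 0.1, -0.1]
tcp_pos: [0.5762, -0.3387, 0.0361]
contact_force: [-1.5, 0.8, 4.2]
```

```bash
for i in 1 2 3 4; do python3 -m crank '[[[0,0,0.15],[0,0,0]],[[0,0,0],[0,0,0]]]' | grep -E 'tcp|contact'; done
```

```text
tcp_pos: [0.5766, -0.3386, 0.0347]
contact_force: [0.4, -0.3, 3.5]
tcp_pos: [0.5753, -0.3385, 0.0322]
contact_force: [-0.5, 0.3, -0.6]
tcp_pos: [0.5751, -0.3384, 0.0304]
contact_force: [0.5, 0.5, -0.9]
tcp_pos: [0.5755, -0.3385, 0.0293]
contact_force: [-0.0, -0.2, -0.6]
```

Contact came at about 4 N, then the force vanished, which is the snap-over. I'll lift and look.

```bash
python3 -m crank '[[[0,0,0.15],[0,0,0]],[[0,0,0],[0,0,0]]]' | grep -E 'tcp|contact'; python3 -m crank '[[[0,0,-3],[0,0,0]],[[0,0,-3],[0,0,0]],[[0,0,-1],[0,0,0]],[[0,-4.5,0],[0,0,0]],[[0,-4.5,0],[0,0,0]]]'| grep -E 'clock|tcp|contact'; python3 -m crank '[[[-0.6,-4.5,0],[0,0,0]],[[-1,-4.5,0],[0,0,0]],[[-1,-4.5,0],[0,0,0]],[[-1,-4.5,0],[0,0,0]],[[0,0,0],[0,0,0]]]'| grep -E 'clock|tcp|contact'; python3 - <<'E'
from h import *
p,d=grab('scene'); q,e=grab('top')
t=lambda i,x,y:cv2.resize(i[y:y+80,x:x+80,::-1],(400,400),interpolation=cv2.INTER_NEAREST)
cv2.imwrite('pics/after1.png',np.hstack([t(p,178,170),t(q,398,215)]))
a=np.load('/tmp/scene.npz')
for nm,i,dd in(('before',a['p'],a['d']),('after',p,d)):
    h=cv2.cvtColor(i,cv2.COLOR_RGB2HSV).astype(int);M=((h[...,0]<8)|(h[...,0]>172))&(h[...,1]>150)&(h[...,2]>70)
    R=np.zeros_like(M);R[205:240,195:242]=1;P=cloud('scene',dd)[M&R]
    for lo,hi in((.54,.565),(.565,.595)):
        k=(P[:,0]>lo)&(P[:,0]<hi); print(nm,lo,k.sum(),P[k].mean(0).round(4))
E
```

```text
tcp_pos: [0.5759, -0.3386, 0.0286]
contact_force: [-0.7, 0.6, 3.0]
clock: 6.8
tcp_pos: [0.5755, -0.2493, 0.0982]
contact_force: [0.5, 1.0, -0.6]
clock: 7.3
tcp_pos: [0.5384, -0.0606, 0.0977]
contact_force: [0.2, 0.4, 0.4]
before 0.54 51 [ 0.5525 -0.3409  0.0539]
before 0.565 59 [ 0.5833 -0.3364  0.0637]
after 0.54 83 [ 0.5536 -0.3389  0.0584]
after 0.565 59 [ 0.5784 -0.3393  0.0587]
```

View pics/after1.png

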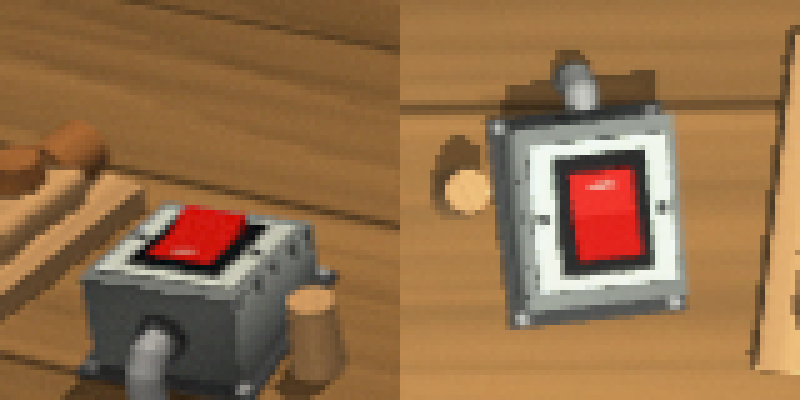

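The red rocker is on: the low half at scene (205,240) now stands up, and the plug hasn't moved. Next is the white rocker.

```bash
python3 -m crank '[[[0.2,-1.3,0],[0,0,0]],[[0,0,2.5],[0,0,0]],[[0,0,2.5],[0,0,0]],[[0,0,0.5],[0,0,0]],[[0,0,0],[0,0,0]]]'| grep -E 'tcp|contact'; for i in 1 2 3 4 5 6 7 8; do python3 -m crank '[[[0,0,0.15],[0,0,0]],[[0,0,0],[0,0,0]]]' | grep -E 'tcp|contact'; done
```

```text
tcp_pos: [0.5414, -0.0562, 0.0424]
contact_force: [0.2, 0.9, 0.2]
tcp_pos: [0.5428, -0.0558, 0.0426]
contact_force: [-0.2, 0.4, -0.3]
tcp_pos: [0.5422, -0.0556, 0.0407]
contact_force: [0.0, -0.2, -0.3]
tcp_pos: [0.5419, -0.0555, 0.0387]
contact_force: [-0.1, 0.7, -0.4]
tcp_pos: [0.5423, -0.0556, 0.0374]
contact_force: [-0.2, -0.4, 2.8]
tcp_pos: [0.5429, -0.0556, 0.036]
contact_force: [1.8, 0.3, 3.3]
tcp_pos: [0.5411, -0.0555, 0.0337]
contact_force: [-1.2, 0.4, -0.3]
tcp_pos: [0.5408, -0.0555, 0.032]
contact_force: [0.8, -0.1, -0.2]
tcp_pos: [0.5415, -0.0555, 0.0308]
contact_force: [-0.0, -0.7, 0.4]
```

```bash
python3 -m crank '[[[0,0,0.15],[0,0,0]],[[0,0,0.1],[0,0,0]],[[0,0,0],[0,0,0]]]' | grep -E 'tcp|contact'; python3 -m crank '[[[0,0,-3],[0,0,0]],[[0,0,-3],[0,0,0]],[[0,0,-2],[0,0,0]],[[0,-4.5,0],[0,0,0]],[[0,-4.5,0],[0,0,0]]]'| grep -E 'clock|tcp|contact'; python3 -m crank '[[[-0.3,-4.5,0],[0,0,0]],[[-0.3,-4.5,0],[0,0,0]],[[-0.3,-4.5,0],[0,0,0]],[[-0.3,-4.5,0],[0,0,0]],[[0,0,0],[0,0,0]]]'| grep -E 'clock|tcp|contact'; python3 - <<'E'
from h import *
p,d=grab('scene'); q,e=grab('top')
t=lambda i,x,y:cv2.resize(i[y:y+80,x:x+80,::-1],(400,400),interpolation=cv2.INTER_NEAREST)
cv2.imwrite('pics/after2.png',np.hstack([t(p,285,195),t(q,298,230)]))
E
```

```text
tcp_pos: [0.5421, -0.0556, 0.0292]
contact_force: [-1.1, 0.4, 5.5]
clock: 10.3
tcp_pos: [0.5427, 0.0339, 0.1097]
contact_force: [1.5, 0.4, -0.1]
clock: 10.8
tcp_pos: [0.5282, 0.2232, 0.109]
contact_force: [-0.5, 0.6, -1.0]
```

View pics/after2.png

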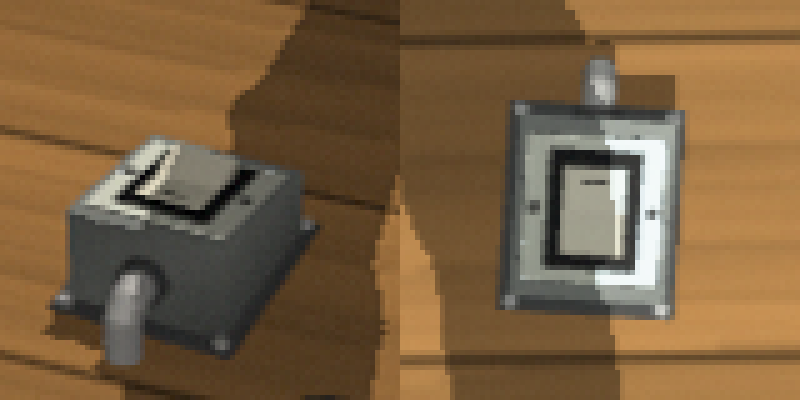

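The white rocker is on: its low half stands up at scene (322,232). I'll let the extractor run for over 2 s, then approach the green button.

```bash
python3 -m crank '[[[0,0.3,0],[0,0,0]],[[0,0,0],[0,0,0]],[[0,0,0],[0,0,0]],[[0,0,0],[0,0,0]],[[0,0,0],[0,0,0]]]'| grep clock; for i in 1 2 3; do python3 -m crank '[[[0,0,0],[0,0,0]],[[0,0,0],[0,0,0]],[[0,0,0],[0,0,0]],[[0,0,0],[0,0,0]],[[0,0,0],[0,0,0]]]'| grep clock;done;  python3 -m crank '[[[0,0,2.5],[0,0,0]],[[0,0,2.5],[0,0,0]],[[0,0,0.5],[0,0,0]],[[0,0,0],[0,0,0]],[[0,0,0],[0,0,0]]]'| grep -E 'clock|tcp|contact'
python3 - <<'E'
from h import *
p,d=grab('scene'); q,e=grab('top')
t=lambda i,x,y:cv2.resize(i[y:y+80,x:x+80,::-1],(400,400),interpolation=cv2.INTER_NEAREST)
cv2.imwrite('pics/near4.png',np.hstack([t(p,392,205),t(q,205,230)]))
E
```

```text
clock: 11.4
clock: 11.9
clock: 12.4
clock: 12.9
clock: 13.4
tcp_pos: [0.5306, 0.2118, 0.0546]
contact_force: [0.5, -0.5, -0.0]
```

View pics/near4.png

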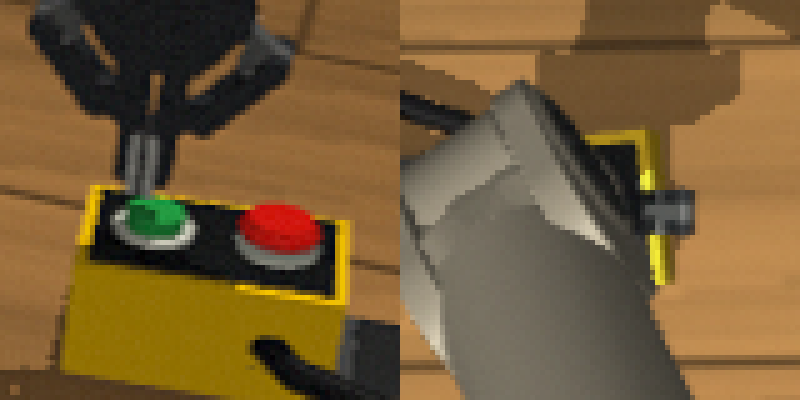

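The tip at (420,244) is about 3 px to the outer side of the green button centre (423,248). I'll correct y by +9 mm and press.

```bash
python3 -m crank '[[[0,-0.9,0],[0,0,0]],[[0,0,0],[0,0,0]],[[0,0,0],[0,0,0]]]'| grep -E 'tcp|contact';for i in 1 2 3 4 5 ; do python3 -m crank '[[[0,0,0.25],[0,0,0]],[[0,0,0],[0,0,0]]]' | grep -E 'tcp|contact'; done
```

```text
tcp_pos: [0.53, 0.2212, 0.0541]
contact_force: [0.3, 0.1, 0.5]
tcp_pos: [0.5297, 0.2201, 0.0508]
contact_force: [0.4, 0.1, -0.4]
tcp_pos: [0.5297, 0.2202, 0.0483]
contact_force: [-0.4, -0.4, -0.9]
tcp_pos: [0.5298, 0.2203, 0.0459]
contact_force: [0.1, -0.1, -0.2]
tcp_pos: [0.5302, 0.2205, 0.0436]
contact_force: [0.1, 0.2, 1.4]
tcp_pos: [0.5305, 0.2206, 0.0414]
contact_force: [0.8, -1.0, 2.7]
```

```bash
for i in 1 2 3; do python3 -m crank '[[[0,0,0.2],[0,0,0]],[[0,0,0],[0,0,0]]]' | grep -E 'tcp|contact'; done
```

```text
tcp_pos: [0.5308, 0.2206, 0.0395]
contact_force: [2.0, -0.3, 4.0]
tcp_pos: [0.5311, 0.2207, 0.0378]
contact_force: [2.1, -0.1, 6.4]
tcp_pos: [0.5313, 0.2207, 0.0373]
contact_force: [-2.1, -3.3, 20.0]
```

The force jumped to 20 N at the stop, so the button is fully in. Now I'll let go and check.

```bash
python3 -m crank '[[[0,0,-2.5],[0,0,0]],[[0,0,-4],[0,0,0]],[[0,0,-4],[0,0,0]],[[0,2,-2],[0,0,0]],[[0,0,0],[0,0,0]]]'| grep -E 'clock|tcp|contact'; python3 -m crank '[[[0,3,0],[0,0,0]],[[0,4,0],[0,0,0]],[[0,2,0],[0,0,0]],[[0,0,0],[0,0,0]],[[0,0,0],[0,0,0]]]'| grep -E 'clock|tcp|contact'; python3 - <<'E'
from h import *
grab('scene','final.png')
E
```

```text
clock: 15.9
tcp_pos: [0.5314, 0.1984, 0.1627]
contact_force: [-0.7, -0.5, -0.8]
clock: 16.4
tcp_pos: [0.5289, 0.1108, 0.1589]
contact_force: [-1.3, -0.0, 0.1]
```

View pics/final.png

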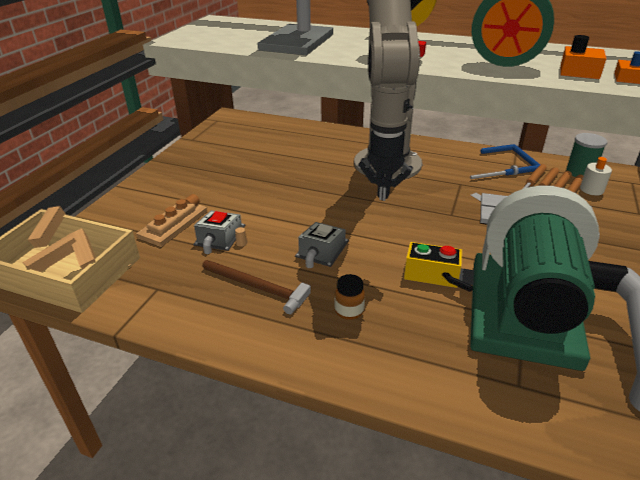

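The gripper is clear at (385,190). Both rockers are still on, at (217,217) and (322,231), the green button at (423,248) is back out, and the loose things are where they were.

```bash
python3 -c "
from bench import r
print(r.hand_in())"
```

```text
the job is handed in; nothing more can be done
None
```

The job is handed in: I switched the red supply rocker on, then the white extraction rocker, waited over 2 s, pressed the green start button fully in and released it, without pressing the stop button or moving any loose item (about 16.5 s of the 45 s used).

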